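# Show a plug-in module to the inspection camera

### The job

Draw the orange-gripped module straight up out of its socket and hold it up in the air in front of the inspection camera, right way up: the middle of its chip on the lens's line of sight and 110 mm from the lens, to within about a centimetre, and the board leaned back and turned so that the chip's face looks squarely into the lens and its edges run level. Finish holding it there, still, in the gripper; do not touch the camera, and leave the other modules and the things on the bench where they are.

Things in the scene. Friction and masses are not known exactly. Their poses are not given: they have to be found in the camera images.
- module: The ORANGE-gripped plug-in module to be shown: an upright green circuit board 6 mm thick (x), 50 wide (y), 62 tall (z), with an orange grip block on top of it 16 thick (x), 30 wide (y), 24 tall, from 61 to 85 mm above the module's underside. 63 to 126 g. Origin: centre of the board's lower edge; z up, +x out of the face that carries the chip. It stands loosely in a socket, its lowest 18 mm in the slot (about 0.75 mm play all round), and comes straight up and out.
- chip (a point): Centre of the outer face of the black 20 x 20 mm chip (steel lid) on the module's +x face: 7.5 mm in front of the board's mid-plane and 38 mm above the module's lower edge. Axes parallel to the module's.
- carrier: Fixed green base board in an aluminium tray, 150 (x) x 262 (y) mm, top 12 mm above its origin (centre of its underside), lying on a blue mat. Three black sockets 18 mm high (up to 30 mm above the origin) stand in a row along its y, at -80, 0 and +80 mm; any of them may hold the orange module. The slots' floor is 12 mm above the origin; chips of all modules face the carrier's +x.
- module_blue: Another module of the same shape and size, with a BLUE grip, in another socket; to be left alone.
- module_grey: Another module of the same shape and size, with a GREY grip, in the third socket; to be left alone.
- camera: Stand of the inspection camera: dark base plate 130 x 120 mm, steel post, and a fork with the tilting head's axle 280 mm above the table, straight above the origin (centre of the foot's underside). Fixed; the camera looks towards its -x. The head is a white cylinder 40 mm in diameter that reaches 50 mm behind and 61 mm ahead of the axle, with a ring light 56 mm in diameter around the lens.
- camera_tilt (a joint): How far the camera head looks down from level, rad (0.25 to 0.55); set by a stiff hinge, to be left as it is.
- lens (a point): Centre of the lens front, 61 mm ahead of the axle. Axes: x points backwards out of the camera's rear (the line of sight is -x), y level across, z up at right angles to the line of sight.
- focus (a point): The point in clear focus: 110 mm straight in front of the lens, in empty air, 171 mm ahead of the axle. Same axes as the lens; a chip here whose module has its x, y, z axes parallel to these is seen square and upright.
- spool: Steel-coloured solder spool, 56 mm in diameter, 40 tall, upright; its origin is the centre of its underside.
- flux: White flux bottle with a blue cap, 36 mm in diameter, 100 tall, upright; its origin is the centre of its underside.
- meter: Blue multimeter with grey face lying flat, 160 (x) x 78 x 34 mm high; its origin is the centre of its underside.
- pliers: Red-handled pliers lying flat, about 160 mm long (along x, jaws to +x), 66 wide, 14 high; the origin is at the pivot end of the handles, on the table.
- tub: Small yellow open tub, 56 mm in diameter, 35 tall; its origin is the centre of its underside.
Things that resemble listed ones, but are neither listed nor needed, are in the scene too. Leave any pink look-alike of the module alone.

How it is judged:
By the outcome, as a careful person would: the job done as asked, in the order asked, and still so for the second after the job is handed in, while the arm keeps its last pose, push and grip.
It also fails if it takes over 35 s, if anything falls off the work surface, if the arm or the gripper's body presses on something with over 40 N, if the wrist force passes 120 N, or if a joint passes its speed limit or range.

### The arm

A 7-joint arm with a two-finger parallel gripper is mounted at the origin on the work surface. World frame = base frame: x ahead of the robot, y to its left, z up, the work surface at z = 0. Lengths are in m, angles in rad, forces in N, time in s.
With the tool pointing down it reaches from about 0.35 to 0.9 m from the base axis. Payload 19.9 kg.
Tool frame: the origin (TCP) lies on the centre line of the jaws, within the pads' length; the fingertips stand 11 mm ahead of it and the grasp point (between the pads) lies 8 mm behind it; z points along the fingers, y is the line along which they close (so a half turn about z gives the same grasp; the last joint's range is limited). The gripper opens to 85 mm and grips with 20 to 120 N. Pads are 22 mm wide; open, the fingers measure 114 mm over their backs; the gripper's body (76 mm by 85 mm) begins 54 mm behind the grasp point. The pads swing forward as they close: fully open they stand 13 mm farther back than shut.
Start: joints at [1.246, 0.417, -0.01, 1.614, 0.005, 1.111, -0.053], TCP at [0.175, -0.6, 0.202] pointing down, gripper open.
Joint ranges: [-2.81, 2.81], [-0.39, 2.02], [-1.27, 1.25], [0.06, 2.57], [-1.19, 4.33], [0.19, 2], [-2.82, 2.82]. Speed limits (rad/s): [1.89, 1.89, 2.39, 2.39, 3.01, 3.01, 3.01].

### API

Orientations are given as a unit quaternion [x, y, z, w].
In Python, from station import get_obs, read_camera, camera_info, close_job gives the robot as it stands.
- The arm moves only by the tool apply_moves, never from a script. Its argument "deltas" is a list of rows, each an object with "delta_pos": the shift along the tool's x, y, z normalised to -1 to 1, where 1 is 600 mm, a list of three; "yaw": the turn about the tool's z normalised to -1 to 1, where 1 is 0.5 rad. In form: [{"delta_pos": [x, y, z], "yaw": yaw}, ...]. A call has exactly 8 rows; each row is the pose to reach, as a shift and turn from the pose commanded when the call began, along the tool's axes at that moment; what a row does not reach only later rows make up. A row lasts 1/10 s, in which the tool goes at most 50 mm and 8.59 degrees, less where a joint would pass 70% of its speed; a pose out of reach is approached as far as the arm can. A call with a number of a shift or a turn outside -1 to 1 is refused whole. A call with a gripper value outside its range is refused whole. "claw" is the gripper's target within -1 to 1 (fully open at 1, half-way at 0, shut at -1), set as the call begins (left out, the last holds). The fingers move at their own pace and stop on an object; the grip force is fixed at half the most. Time passes only in rows, so rows that repeat a pose let the fingers close, or fill a call up. It gives the time, the measured TCP pose, the force, the opening and the grip force at its end, in the units of the state.
- get_obs(): the state, without advancing time (a new reading comes with each control period).
- read_camera(name): name is "scene" or "top" or "wrist"; returns the picture (420x560x3 uint8, blue, green, red); there is no depth.
- camera_info(name): a dict with "K" (3x3 intrinsics, pixels), "k1" (the pictures are not rectified: a ray, as slopes to the right and down, at radius r is drawn at 1 + k1 r^2 times it, then the intrinsics apply), "world_to_cam" (4x4, takes a point from world to camera coordinates); the wrist camera has in their place "mount" (4x4, takes a point from camera to tool coordinates, whose origin is the TCP and whose axes are the flange's). Camera axes: x right, y up, looking along -z (the intrinsics and any distortion apply to the point x, -y, -z); pixel columns grow to the right and rows downward; lengths in m; the calibration is good to about 2 mm. A picture is of the moment at which its call begins: read the wrist's pose just before it. camera_info takes no time and is no camera call.
- close_job(): hands the job in; it is judged then, once.
The state is a dict: "clock": time; "joint_positions": joint angles; "dq": joint speeds; "effort": joint torques, N m; "tcp_pos": TCP position; "ee_rot": TCP orientation; "wrist_force": force on the tool from outside, world axes, zero at the start; "ft_torque": the same for the moment, N m; "finger_gap": finger opening in m; "finger_force": force on a finger pad.
Only numpy, scipy, OpenCV 4.12 (cv2) and the standard library are available. Lean on these libraries where they do the work, as an engineer would, in place of code of your own. Each camera call takes 0.05 s, during which the arm holds its last target. There are 200 camera calls.

## Working session

There is one attempt and no reset: what is moved stays moved. The work goes in short steps, Python scripts to look and compute and a tool call to move; the robot and the scene stay as the last step left them, time stands still between calls to the robot, and variables do not carry over. Pictures are saved under pics/ and viewed, at most 10 in all, crops included, and the job is handed in when it is done.

Besides the shell and the picture viewer there is one more tool, called as a command line: name --argument value ..., lists and objects as JSON in quotes. apply_moves: Moves the arm, as the interface text tells. Its arguments: {"type":"object","properties":{"deltas":{"type":"array","items":{"type":"object","properties":{"delta_pos":{"type":"array","items":{"type":"number","minimum":-1,"maximum":1}},"yaw":{"type":"number","minimum":-1,"maximum":1}}}},"claw":{"type":"number"}},"required":["deltas"]}

```bash
mkdir -p pics
cat > h.py <<'E'
import numpy as np, cv2
from scipy.spatial.transform import Rotation as R
from station import *
def cam(name):
    i=camera_info(name)
    if 'world_to_cam' in i: W=np.array(i['world_to_cam'])
    else:
        o=get_obs(); T=np.eye(4); T[:3,:3]=R.from_quat(o['ee_rot']).as_matrix(); T[:3,3]=o['tcp_pos']
        W=np.linalg.inv(T@np.array(i['mount']))
    return np.array(i['K']),i['k1'],W
def proj(c,P):
    K,k1,W=c; p=np.atleast_2d(P)@W[:3,:3].T+W[:3,3]
    s=np.c_[p[:,0]/-p[:,2],p[:,1]/p[:,2]]; s=s*(1+k1*(s**2).sum(1,keepdims=True))
    return s@K[:2,:2].T+K[:2,2]
def ray(c,uv):
    K,k1,W=c; d=np.linalg.solve(K,[uv[0],uv[1],1])[:2]; s=d.copy()
    for _ in range(20): s=d/(1+k1*(s@s))
    v=W[:3,:3].T@np.array([s[0],-s[1],-1]); return -W[:3,:3].T@W[:3,3], v/np.linalg.norm(v)
def atz(c,uv,z):
    o,v=ray(c,uv); return o+v*(z-o[2])/v[2]
def tri(cs,uvs):
    A=np.zeros((3,3));b=np.zeros(3)
    for c,uv in zip(cs,uvs):
        o,v=ray(c,uv);M=np.eye(3)-np.outer(v,v);A+=M;b+=M@o
    return np.linalg.solve(A,b)
E
python3 - <<'E'
from h import *
for n in ['scene','top','wrist']:
    c=cam(n); im=read_camera(n); cv2.imwrite(f'pics/{n}0.png',im); print(n,c[0].round(1).tolist(),c[1],np.linalg.inv(c[2]).round(3).tolist())
o=get_obs(); print(o['tcp_pos'],o['ee_rot'],R.from_quat(o['ee_rot']).as_matrix().round(4).tolist(),o['finger_gap'])
E
```

```text
scene [[421.0, 0.0, 280.2], [0.0, 421.0, 208.0], [0.0, 0.0, 1.0]] -0.025584229586042964 [[0.772, -0.385, 0.505, 1.256], [0.635, 0.447, -0.63, -0.844], [0.017, 0.808, 0.59, 0.962], [0.0, 0.0, 0.0, 1.0]]
top [[446.1, 0.0, 274.6], [0.0, 446.1, 208.0], [0.0, 0.0, 1.0]] -0.07520033191726551 [[-0.026, 0.988, -0.153, 0.388], [-1.0, -0.028, -0.013, -0.022], [-0.017, 0.152, 0.988, 1.371], [0.0, 0.0, 0.0, 1.0]]
wrist [[375.4, 0.0, 275.0], [0.0, 375.4, 205.3], [0.0, 0.0, 1.0]] -0.05909242350299611 [[0.281, 0.923, 0.263, 0.24], [-0.96, 0.27, 0.076, -0.581], [-0.0, -0.273, 0.962, 0.373], [0.0, 0.0, 0.0, 1.0]]
[ 0.1749096  -0.59975593  0.20191968] [ 9.89950513e-01  1.41413498e-01 -9.60364937e-05 -4.41995174e-04] [[0.96, 0.28, -0.0003], [0.28, -0.96, 0.0008], [-0.0001, -0.0009, -1.0]] 0.08545999604289087
```

View pics/scene0.png

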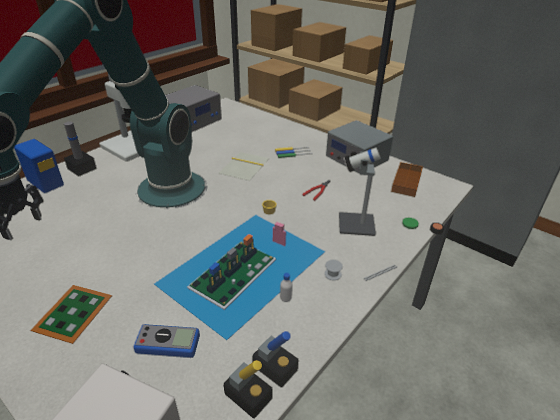

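View pics/top0.png

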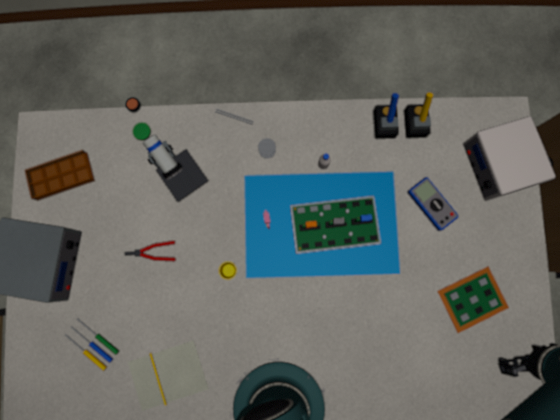

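Run:
```python
import cv2,numpy as np
t=cv2.imread('pics/top0.png');s=cv2.imread('pics/scene0.png')
r=lambda a,f:cv2.resize(a,None,fx=f,fy=f,interpolation=cv2.INTER_CUBIC)
a=r(t[120:210,125:225],4);b=r(t[190:260,285:385],4); c=r(s[130:245,325:425],4);d=r(s[225:310,180:290],3.6364)
L=np.vstack([a,b[:230]]);M=np.vstack([c,d[:280]])
h=max(L.shape[0],M.shape[0]);o=np.zeros((600,800,3),np.uint8)
o[:360,:400]=a;o[360:600,:400]=b[20:260]
o[:340,400:]=c[40:380];o[340:600,400:]=d[20:280]
cv2.imwrite('pics/crop1.png',o)
```

```text
(no output)
```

View pics/crop1.png

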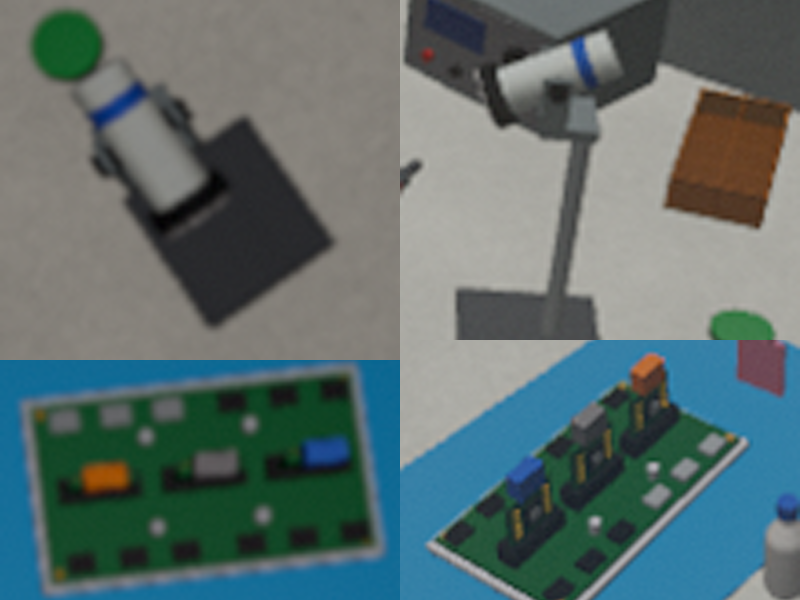

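```bash
cat > fit.py <<'E'
from h import *
from scipy.optimize import least_squares
T=cam('top');S=cam('scene')
ta=lambda x,y:(125+x/4,120+y/4); tb=lambda x,y:(285+x/4,190+(y-340)/4)
sc=lambda x,y:(325+(x-400)/4,130+(y+40)/4); sd=lambda x,y:(180+(x-400)/3.6364,225+(y-340+20)/3.6364)
cor=np.array([atz(T,tb(*p),.013) for p in [(22,402),(355,365),(385,553),(50,597)]])
ctr=cor.mean(0); print('carrier',ctr,[np.linalg.norm(cor[i]-cor[i-1]).round(4) for i in range(4)])
ey=cor[0]+cor[3]-cor[1]-cor[2]; print('yaw',np.degrees(np.arctan2(-ey[0],ey[1])))
for n,a,b in [('orange',(106,477),(648,373)),('grey',(216,464),(590,425)),('blue',(327,452),(527,479))]:
    print(n,tri([T,S],[tb(*a),sd(*b)]), atz(T,tb(*a),.09))
pl=np.array([atz(T,ta(*p),.01) for p in [(245,118),(333,242),(213,328)]]); print('plate',pl,[np.linalg.norm(pl[i]-pl[i-1]).round(4) for i in range(3)], (pl[0]+pl[2])/2)
f=tri([T,S],[ta(190,200),sc(497,97)]); r=tri([T,S],[ta(105,75),sc(605,57)]); print(f,r,np.linalg.norm(f-r),np.degrees(np.arctan2(*(r-f)[1::-1])),np.arcsin((r-f)[2]/np.linalg.norm(f-r)))
E
python3 fit.py
```

```text
carrier [ 0.54042552 -0.19109989  0.013     ] [np.float64(0.1511), np.float64(0.2593), np.float64(0.1466), np.float64(0.2575)]
yaw 5.305259695361332
orange [ 0.53673617 -0.10971674  0.08789344] [ 0.53483767 -0.11125894  0.09      ]
grey [ 0.54422439 -0.18970126  0.08643152] [ 0.54204509 -0.19108972  0.09      ]
blue [ 0.55110772 -0.26988934  0.08740781] [ 0.54849732 -0.27193658  0.09      ]
plate [[0.79345728 0.27076322 0.01      ]
 [0.69058968 0.20053493 0.01      ]
 [0.62501563 0.29475896 0.01      ]] [np.float64(0.1701), np.float64(0.1246), np.float64(0.1148)] [0.70923646 0.28276109 0.01      ]
[0.66732495 0.25401183 0.25484981] [0.73807595 0.29758769 0.30069287] 0.0949007140613889 31.629101893196594 0.5041499379828743
```

apply_moves --deltas '[{"delta_pos": [0.806, -0.614, 0], "yaw": 0.384}, {"delta_pos": [0.806, -0.614, 0], "yaw": 0.384}, {"delta_pos": [0.806, -0.614, 0], "yaw": 0.384}, {"delta_pos": [0.806, -0.614, 0], "yaw": 0.384}, {"delta_pos": [0.806, -0.614, 0], "yaw": 0.384}, {"delta_pos": [0.806, -0.614, 0], "yaw": 0.384}, {"delta_pos": [0.806, -0.614, 0], "yaw": 0.384}, {"delta_pos": [0.806, -0.614, 0], "yaw": 0.384}]'

```text
clock: 0.95
tcp_pos: [0.4129, -0.2771, 0.2025]
ee_rot: [0.999, 0.046, 0.0, 0.0]
wrist_force: [-0.1, -0.3, -0.1]
finger_gap: 0.0855
finger_force: 0.0
```

apply_moves --deltas '[{"delta_pos": [0.23, -0.258, 0], "yaw": 0}, {"delta_pos": [0.23, -0.258, 0], "yaw": 0}, {"delta_pos": [0.23, -0.258, 0], "yaw": 0}, {"delta_pos": [0.23, -0.258, 0], "yaw": 0}, {"delta_pos": [0.23, -0.258, 0], "yaw": 0}, {"delta_pos": [0.23, -0.258, 0], "yaw": 0}, {"delta_pos": [0.23, -0.258, 0], "yaw": 0}, {"delta_pos": [0.23, -0.258, 0], "yaw": 0}]' --claw 0.3

```text
clock: 1.75
tcp_pos: [0.5346, -0.1137, 0.2024]
ee_rot: [0.999, 0.045, -0.0, 0.0]
wrist_force: [-0.8, -0.1, 0.5]
finger_gap: 0.0556
finger_force: 0.0
```

Run:
```python
from h import *
c=cam('wrist'); im=read_camera('wrist'); cv2.imwrite('pics/w1.png',im); np.save('w1.npy',np.r_[get_obs()['tcp_pos'],get_obs()['ee_rot']])
o=get_obs(); print(o['tcp_pos'],o['ee_rot'],o['finger_gap'])
print(proj(c,[[.536,-.1105,.09],[.536,-.1105,.099]]))
```

```text
[ 0.53468943 -0.11357372  0.2024615 ] [ 9.98995228e-01  4.48161514e-02 -7.66038840e-05  2.01164856e-04] 0.055706602828708957
[[270.78113982 187.33886713]
 [270.6653495  190.06225   ]]
```

View pics/w1.png

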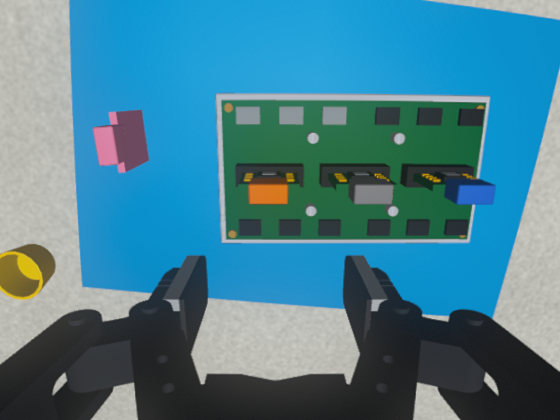

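Run:
```python
from h import *
c=cam('wrist'); im=cv2.imread('pics/w1.png')
from scipy.optimize import least_squares
def ft(m,z):
    k=max(cv2.findContours(m,0,2)[0],key=cv2.contourArea); r=cv2.minAreaRect(k);b=cv2.boxPoints(r)
    P=np.array([atz(c,p,z) for p in b]); return P.mean(0),P.round(4).tolist(),r
hsv=cv2.cvtColor(im,cv2.COLOR_BGR2HSV); 
print(im[170:210:2,268].tolist())
m=((hsv[...,0]<18)&(hsv[...,1]>150)&(hsv[...,2]>185)).astype(np.uint8)
m[:, :200]=0; m[:,330:]=0
print(ft(m,.099))
# carrier outer corners at tray top
P=np.array([atz(c,p,.013) for p in [(217,95),(489,97),(469,243),(222,243)]]);print(P.mean(0),P,[np.linalg.norm(P[i]-P[i-1]) for i in range(4)])
ey=P[0]+P[3]-P[1]-P[2];print(np.degrees(np.arctan2(-ey[0],ey[1])))
```

```text
[[56, 57, 53], [69, 71, 66], [121, 120, 113], [54, 54, 52], [39, 56, 78], [34, 55, 86], [33, 54, 85], [29, 82, 155], [36, 123, 218], [33, 121, 217], [34, 121, 217], [35, 120, 217], [33, 119, 217], [35, 119, 217], [34, 118, 217], [34, 117, 217], [33, 115, 218], [53, 87, 87], [68, 105, 42], [67, 103, 41]]
(array([ 0.53279725, -0.10828462,  0.099     ]), [[0.5385, -0.0939, 0.099], [0.541, -0.1215, 0.099], [0.5271, -0.1229, 0.099], [0.5246, -0.0949, 0.099]], ((267.5, 194.0), (18.0, 37.0), 90.0))
[ 0.53961056 -0.18802414  0.013     ] [[ 0.60123447 -0.05386395  0.013     ]
 [ 0.62445761 -0.30894293  0.013     ]
 [ 0.47763741 -0.32296835  0.013     ]
 [ 0.45511276 -0.06632134  0.013     ]] [np.float64(0.1466517636333746), np.float64(0.25613394960184654), np.float64(0.14748858654680194), np.float64(0.2576335563532371)]
5.108604226528932
```

apply_moves --deltas '[{"delta_pos": [-0.0023, -0.0095, 0.04], "yaw": 0}, {"delta_pos": [-0.0023, -0.0095, 0.1], "yaw": 0}, {"delta_pos": [-0.0023, -0.0095, 0.15], "yaw": 0}, {"delta_pos": [-0.0023, -0.0095, 0.18], "yaw": 0}, {"delta_pos": [-0.0023, -0.0095, 0.191], "yaw": 0}, {"delta_pos": [-0.0023, -0.0095, 0.191], "yaw": 0}, {"delta_pos": [-0.0023, -0.0095, 0.191], "yaw": 0}, {"delta_pos": [-0.0023, -0.0095, 0.191], "yaw": 0}]'

```text
clock: 2.6
tcp_pos: [0.534, -0.1069, 0.0889]
ee_rot: [0.999, 0.046, 0.001, 0.0]
wrist_force: [0.5, 0.7, -0.9]
finger_gap: 0.0556
finger_force: 0.0
```

Run:
```python
from h import *
im=read_camera('wrist'); cv2.imwrite('pics/w2.png',im)
o=get_obs(); print(o['tcp_pos'],o['ee_rot'],o['finger_gap'],o['wrist_force'])
```

```text
[ 0.53390962 -0.10679657  0.08877953] [9.98951115e-01 4.57832661e-02 7.19314067e-04 2.13370234e-04] 0.05545781650257023 [ 0.80263793  0.47955244 -0.56527204]
```

View pics/w2.png

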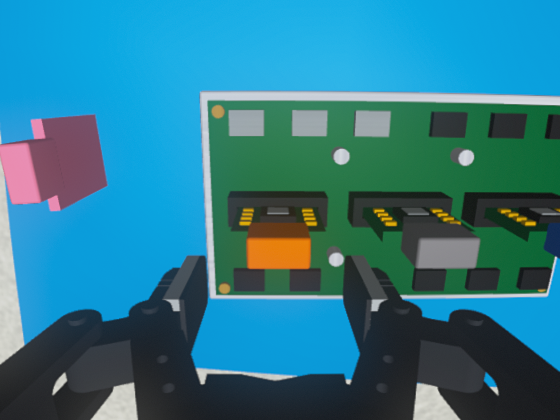

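Run:
```python
from h import *
c=cam('wrist'); o=get_obs(); M=R.from_quat(o['ee_rot']).as_matrix();t=np.array(o['tcp_pos'])
print(proj(c,[t+M@np.array(p) for p in [(0,0,0),(0,0,.011),(0,.028,.011),(.011,.028,.011),(.011,.028,0),(-.011,.028,.011),(.0,.028,-.008)]]))
print(c[2][:3,:3]@t+c[2][:3,3])
im=cv2.imread('pics/w2.png');hsv=cv2.cvtColor(im,cv2.COLOR_BGR2HSV)
m=((hsv[...,0]<18)&(hsv[...,1]>150)&(hsv[...,2]>185)).astype(np.uint8);m[:,:235]=0
k=max(cv2.findContours(m,0,2)[0],key=cv2.contourArea);r=cv2.minAreaRect(k);print(r);b=cv2.boxPoints(r)
for z in (.09,.094,.099,.104): P=np.array([atz(c,p,z) for p in b]);print(z,P.mean(0),np.linalg.norm(P[0]-P[1]),np.linalg.norm(P[1]-P[2]))
```

```text
[[274.80096368 243.074974  ]
 [274.79591841 235.20044481]
 [328.96265202 235.19142602]
 [329.8467128  214.87187061]
 [333.07170034 221.68174335]
 [328.08840499 254.86230064]
 [334.5709294  249.35668344]]
[-9.20962755e-05 -1.84227447e-02 -1.83150598e-01]
((278.0, 253.5), (29.0, 62.0), 90.0)
0.09 [ 0.52899459 -0.10882469  0.09      ] 0.029963847081365586 0.01533288900206637
0.094 [ 0.53069148 -0.10862771  0.094     ] 0.029258925943497948 0.014972171717240244
0.099 [ 0.53281258 -0.1083815   0.099     ] 0.028377774521163395 0.014521275111207557
0.104 [ 0.53493369 -0.10813528  0.104     ] 0.027496623098828853 0.01407037850517487
```

Run:
```python
from h import *
c=cam('scene'); im=read_camera('scene'); o=get_obs(); M=R.from_quat(o['ee_rot']).as_matrix();t=np.array(o['tcp_pos'])
p=proj(c,[t+M@np.array(p) for p in [(0,0,0),(0,.028,.011),(0,-.028,.011)]]);print(p)
x,y=p[0].astype(int); a=cv2.resize(im[y-45:y+40,x-55:x+55],None,fx=7,fy=7,interpolation=cv2.INTER_CUBIC)
for q in p: cv2.circle(a,tuple(int(v) for v in ((q-[x-55,y-45])*7+3)),4,(255,0,255),1)
cv2.imwrite('pics/s2.png',a)
```

```text
[[247.41785172 238.61423925]
 [242.09386237 245.94488378]
 [252.79827416 236.65383629]]
```

View pics/s2.png

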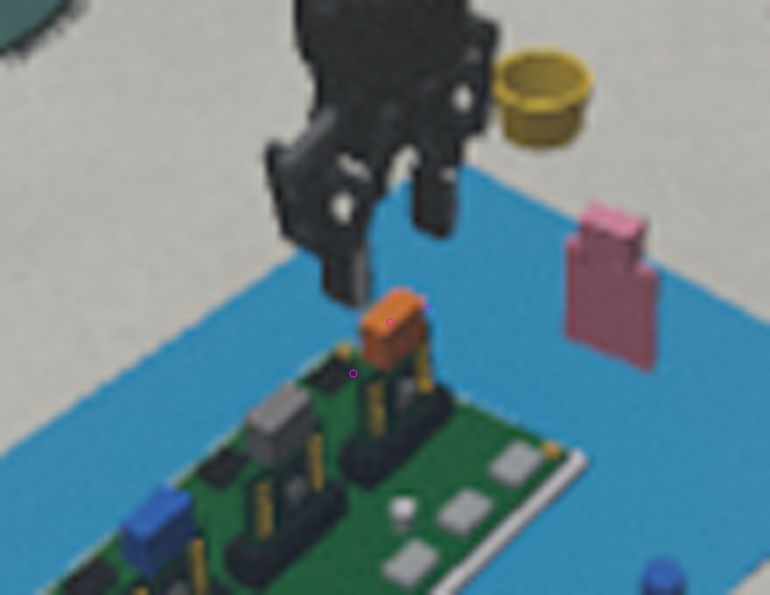

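Run:
```python
from h import *
w=cam('wrist');s=cam('scene'); o=get_obs(); M=R.from_quat(o['ee_rot']).as_matrix();t=np.array(o['tcp_pos'])
f=lambda x,y:(247-55+(x-3)/7,238-45+(y-3)/7)
for a,b in [((345,257),(367,298)),((207,257),(440,238))]:
    p=tri([w,s],[a,f(*b)]); print(p,M.T@(p-t),proj(w,p),proj(s,p),f(*b))
```

```text
[ 0.54524971 -0.13294935  0.12590014] [ 0.0090208   0.02714344 -0.03723369] [[344.94646224 256.81618138]] [[243.97975006 235.13053446]] (244.0, 235.14285714285714)
[ 0.53992908 -0.0794968   0.12463725] [ 0.00861276 -0.02657228 -0.03599509] [[206.78734916 256.43920777]] [[254.36033462 226.54377347]] (254.42857142857144, 226.57142857142856)
```

apply_moves --deltas '[{"delta_pos": [0.0015, 0.002, 0.015], "yaw": 0}, {"delta_pos": [0.0015, 0.002, 0.03], "yaw": 0}, {"delta_pos": [0.0015, 0.002, 0.045], "yaw": 0}, {"delta_pos": [0.0015, 0.002, 0.055], "yaw": 0}, {"delta_pos": [0.0015, 0.002, 0.063], "yaw": 0}, {"delta_pos": [0.0015, 0.002, 0.068], "yaw": 0}, {"delta_pos": [0.0015, 0.002, 0.068], "yaw": 0}, {"delta_pos": [0.0015, 0.002, 0.068], "yaw": 0}]'

```text
clock: 3.5
tcp_pos: [0.5345, -0.1077, 0.0471]
ee_rot: [0.999, 0.046, 0.0, -0.0]
wrist_force: [0.8, -0.2, 0.5]
finger_gap: 0.0554
finger_force: 0.0
```

Run:
```python
from h import *
a=read_camera('wrist'); cv2.imwrite('pics/w3.png',a); c=cam('scene'); im=read_camera('scene')
x,y=247,238; b=cv2.resize(im[y-45:y+30,x-40:x+30],None,fx=5.6,fy=5.6,interpolation=cv2.INTER_CUBIC)
o=np.zeros((420,560+392,3),np.uint8);o[:,:560]=a;o[:,560:]=b;o=cv2.resize(o,(800,353));cv2.imwrite('pics/ws3.png',o)
```

```text
(no output)
```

View pics/ws3.png

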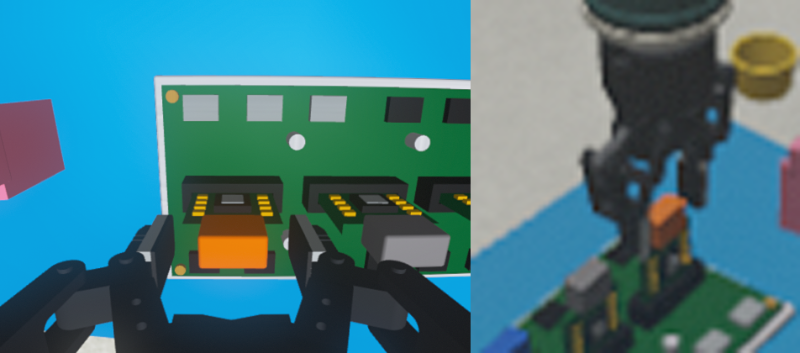

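apply_moves --deltas '[{"delta_pos": [0, 0, 0], "yaw": 0}, {"delta_pos": [0, 0, 0], "yaw": 0}, {"delta_pos": [0, 0, 0], "yaw": 0}, {"delta_pos": [0, 0, 0], "yaw": 0}, {"delta_pos": [0, 0, 0], "yaw": 0}, {"delta_pos": [0, 0, 0], "yaw": 0}, {"delta_pos": [0, 0, 0], "yaw": 0}, {"delta_pos": [0, 0, 0], "yaw": 0}]' --claw -1

```text
clock: 4.4
tcp_pos: [0.5347, -0.1077, 0.0473]
ee_rot: [0.999, 0.046, 0.0, 0.0]
wrist_force: [-0.9, -0.2, 5.7]
finger_gap: 0.0291
finger_force: 59.1
```

apply_moves --deltas '[{"delta_pos": [0, 0, -0.008], "yaw": 0}, {"delta_pos": [0, 0, -0.018], "yaw": 0}, {"delta_pos": [0, 0, -0.028], "yaw": 0}, {"delta_pos": [0, 0, -0.038], "yaw": 0}, {"delta_pos": [0, 0, -0.048], "yaw": 0}, {"delta_pos": [0, 0, -0.058], "yaw": 0}, {"delta_pos": [0, 0, -0.06], "yaw": 0}, {"delta_pos": [0, 0, -0.06], "yaw": 0}]'

```text
clock: 5.2
tcp_pos: [0.5345, -0.1078, 0.0832]
ee_rot: [0.999, 0.046, 0.0, 0.0]
wrist_force: [-0.2, -0.2, -0.5]
finger_gap: 0.0286
finger_force: 59.4
```

```bash
cat > camfit.py <<'E'
from h import *
from scipy.optimize import least_squares
T=cam('top');S=cam('scene')
ta=lambda x,y:(125+(x-1.5)/4,120+(y-1.5)/4); sc=lambda x,y:(325+(x-401.5)/4,130+(y+40-1.5)/4)
a=np.linspace(0,2*np.pi,60)
def circ(x,r): return np.c_[np.full(60,x),r*np.cos(a),r*np.sin(a)]
def pose(q):
    x,y,psi,t=q; return R.from_euler('zy',[psi,t]).as_matrix(),np.array([x,y,.28]) # +y rot by t: x axis goes down -> use -t
rear,mid,ring=circ(.05,.02),circ(-.045,.02),circ(-.061,.028)
# features: cam, parts, normal(px, image), point
def perp(p,q): d=np.subtract(q,p);return np.array([d[1],-d[0]])/np.hypot(*d)
F=[('T',[rear],(-.55,-.84),ta(103,60)),('T',[ring],(.55,.84),ta(197,211)),('T',[rear],(-.84,.55),ta(73,90)),('T',[rear],(.84,-.55),ta(133,65)),
('T',[ring],(-.84,.55),ta(150,215)),('T',[ring],(.84,-.55),ta(230,183)),
('S',[rear],(.93,-.37),sc(616,52)),('S',[rear],(-.37,-.93),sc(603,30)),('S',[rear],(.37,.93),sc(622,77)),
('S',[ring],(-.93,.37),sc(492,98)),('S',[ring],(-.37,-.93),sc(482,67)),('S',[ring],(.37,.93),sc(508,127))]
plate=[(ta(245,118),(.065,-.06,.01)),(ta(333,242),(-.065,-.06,.01)),(ta(213,328),(-.065,.06,.01))]
def res(q,full=False):
    M,t=pose((q[0],q[1],q[2],-q[3])); o=[]
    # x axis points up at rear: M x should have +z
    for c,parts,n,p in F:
        P=np.vstack(parts)@M.T+t; uv=proj(T if c=='T' else S,P); n=np.array(n)/np.hypot(*n)
        o.append((uv@n).max()-np.dot(p,n))
    Mp=R.from_euler('z',q[2]).as_matrix(); 
    for p,w in plate:
        o+=list((proj(T,Mp@np.array(w)+[q[0],q[1],0])[0]-p))
    return np.array(o)
if __name__=='__main__':
    s=least_squares(res,[.71,.28,.58,.45],loss='soft_l1',f_scale=.7); q=s.x; print(q,np.degrees(q[2]),res(q).round(1))
    J=s.jac; print(np.sqrt(np.diag(np.linalg.inv(J.T@J))))
    M,t=pose((*q[:3],-q[3])); print('lens',t-M[:,0]*.061,'focus',t-M[:,0]*.171,M[:,0])
E
python3 camfit.py
```

```text
[0.70836513 0.28342279 0.58010628 0.51467582] 33.237641245469966 [ 1.4  0.2  2.1 -2.2 -0.2  0.8  1.4 -1.5  1.   1.1  0.   0.4  1.  -0.3
  1.3  1.5 -0.7  1.6]
[0.00198663 0.00266509 0.04065744 0.0517886 ]
lens [0.66395407 0.24998791 0.25488494] focus [0.58386855 0.18969549 0.20959548] [0.72805018 0.54811283 0.41172232]
```

```bash
sed -i "s/'zy'/'ZY'/" camfit.py; python3 camfit.py
```

```text
[0.70889467 0.28277052 0.60258414 0.45330341] 34.525527988503065 [ 1.3  0.2  1.  -1.1  0.4  0.3  1.4 -1.5  1.1  1.4 -0.2  0.6  0.6 -0.5
  1.7  0.7  0.2  1.5]
[0.00187786 0.00179757 0.02549482 0.05088536]
lens [0.66371399 0.25168905 0.2532858 ] focus [0.58224063 0.1956405  0.20511265] [0.74066688 0.50953228 0.4379377 ]
```

Run:
```python
from h import *
i=camera_info('wrist')
s=np.load('w1.npy');T=np.eye(4);T[:3,:3]=R.from_quat(s[3:]).as_matrix();T[:3,3]=s[:3]
c=(np.array(i['K']),i['k1'],np.linalg.inv(T@np.array(i['mount'])))
im=cv2.imread('pics/w1.png').astype(int).sum(2)
print(im[155:195,245].tolist()); print(im[155:195,298].tolist())
u=np.array([np.cos(.09),np.sin(.09)])
for r in (164,166,170,176,182,187): print(r,[(atz(c,(270,r),z)[:2]-[.5328,-.1083])@u for z in (.0145,.0325)])
```

```text
[223, 222, 223, 221, 221, 222, 224, 218, 167, 128, 126, 152, 171, 171, 171, 170, 171, 164, 172, 237, 254, 266, 298, 276, 348, 367, 254, 149, 148, 196, 218, 221, 216, 215, 217, 215, 216, 216, 216, 217]
[223, 225, 225, 219, 221, 223, 220, 214, 149, 105, 106, 128, 162, 160, 163, 163, 161, 159, 160, 161, 161, 159, 154, 145, 141, 139, 122, 123, 132, 195, 212, 214, 209, 214, 211, 212, 213, 211, 213, 208]
164 [np.float64(0.008608478864566387), np.float64(0.011645287904850242)]
166 [np.float64(0.006657760331898187), np.float64(0.009792349891116808)]
170 [np.float64(0.0027401830613416277), np.float64(0.006071142692442756)]
176 [np.float64(-0.0031771705610783344), np.float64(0.00045039870295118274)]
182 [np.float64(-0.009144746793093602), np.float64(-0.0052180504684564265)]
187 [np.float64(-0.014156950898825326), np.float64(-0.009979015909942981)]
```

apply_moves --deltas '[{"delta_pos": [0.02, 0, 0], "yaw": 0}, {"delta_pos": [0.037, 0, 0], "yaw": 0}, {"delta_pos": [0.037, 0, 0.004], "yaw": 0}, {"delta_pos": [0.037, 0, 0.02], "yaw": 0}, {"delta_pos": [0.037, 0, 0.035], "yaw": 0}, {"delta_pos": [0.037, 0, 0.047], "yaw": 0}, {"delta_pos": [0.037, 0, 0.05], "yaw": 0}, {"delta_pos": [0.037, 0, 0.05], "yaw": 0}]'

```text
clock: 6.0
tcp_pos: [0.5562, -0.1056, 0.0525]
ee_rot: [0.999, 0.046, -0.0, -0.0]
wrist_force: [0.3, 0.2, -0.9]
finger_gap: 0.029
finger_force: 59.4
```

apply_moves --deltas '[{"delta_pos": [-0.012, 0, 0], "yaw": 0}, {"delta_pos": [-0.022, 0, 0], "yaw": 0}, {"delta_pos": [-0.031, 0, 0], "yaw": 0}, {"delta_pos": [-0.04, 0, 0], "yaw": 0}, {"delta_pos": [-0.049, 0, 0], "yaw": 0}, {"delta_pos": [-0.058, 0, 0], "yaw": 0}, {"delta_pos": [-0.065, 0, 0], "yaw": 0}, {"delta_pos": [-0.065, 0, 0], "yaw": 0}]'

```text
clock: 6.8
tcp_pos: [0.5185, -0.1093, 0.054]
ee_rot: [0.999, 0.046, 0.002, 0.0]
wrist_force: [5.1, 0.8, -0.0]
finger_gap: 0.0289
finger_force: 59.7
```

Run:
```python
from h import *
im=read_camera('wrist'); cv2.imwrite('pics/w4.png',im); o=get_obs(); print(o['tcp_pos'],o['wrist_force'],o['finger_gap'],o['finger_force'])
```

```text
[ 0.51861554 -0.10928954  0.05401282] [4.88234244 1.28281172 1.15507105] 0.028867042575875634 59.67240750789642
```

View pics/w4.png

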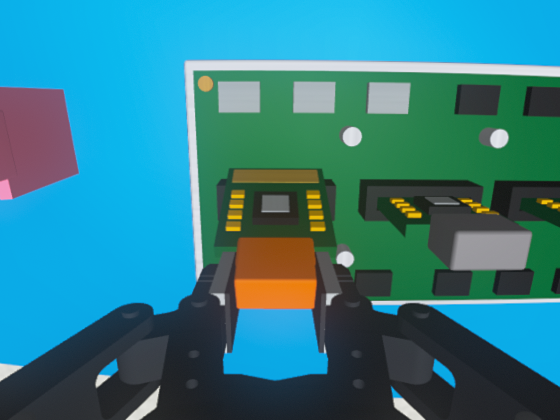

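Run:
```python
from h import *
im=cv2.imread('pics/w4.png').astype(int)
print('col275');[print(r,im[r,275].tolist(),im[r,240].tolist(),end=' | ') for r in list(range(164,174))+list(range(178,250,1))+list(range(270,312,2))]
for r in (174,205,215,242,268):
    print('\nrow',r);[print(x,im[r,x].sum(),end=' ') for x in list(range(212,265))+list(range(285,345))]
```

```text
col275
164 [79, 131, 45] [81, 131, 44] | 165 [78, 131, 46] [81, 131, 44] | 166 [79, 132, 45] [81, 131, 43] | 167 [75, 126, 40] [78, 126, 42] | 168 [56, 94, 38] [59, 91, 43] | 169 [43, 82, 70] [52, 85, 77] | 170 [46, 100, 120] [55, 102, 121] | 171 [48, 102, 122] [55, 103, 121] | 172 [48, 100, 119] [54, 101, 119] | 173 [48, 101, 121] [54, 103, 121] | 178 [46, 100, 120] [53, 101, 120] | 179 [46, 100, 119] [53, 101, 120] | 180 [46, 100, 121] [55, 105, 126] | 181 [51, 111, 131] [58, 116, 136] | 182 [55, 121, 129] [59, 110, 109] | 183 [40, 73, 51] [48, 74, 44] | 184 [37, 66, 26] [49, 71, 32] | 185 [39, 67, 28] [49, 71, 32] | 186 [38, 67, 30] [47, 70, 31] | 187 [38, 67, 29] [48, 70, 30] | 188 [39, 67, 31] [47, 69, 32] | 189 [38, 68, 31] [46, 78, 64] | 190 [39, 66, 34] [38, 106, 123] | 191 [35, 53, 34] [28, 116, 146] | 192 [32, 42, 37] [29, 115, 146] | 193 [33, 41, 37] [29, 114, 144] | 194 [47, 52, 50] [18, 135, 173] | 195 [85, 86, 83] [9, 187, 232] | 196 [110, 111, 106] [10, 189, 233] | 197 [110, 111, 107] [8, 179, 226] | 198 [109, 110, 106] [40, 118, 125] | 199 [109, 111, 106] [45, 87, 84]
[... 6322 characters left out ...]
 262 238 268 239 267 240 266 241 266 242 265 243 261 244 266 245 266 246 265 247 265 248 263 249 263 250 264 251 260 252 261 253 258 254 260 255 261 256 260 257 262 258 260 259 259 260 260 261 259 262 260 263 259 264 259 285 257 286 254 287 259 288 256 289 260 290 257 291 255 292 255 293 251 294 254 295 255 296 253 297 254 298 259 299 252 300 256 301 252 302 257 303 256 304 254 305 255 306 251 307 257 308 254 309 254 310 253 311 256 312 252 313 257 314 241 315 193 316 142 317 132 318 135 319 165 320 232 321 259 322 260 323 258 324 261 325 258 326 258 327 255 328 255 329 257 330 256 331 256 332 261 333 229 334 168 335 133 336 133 337 133 338 134 339 132 340 131 341 131 342 129 343 129 344 124
```

```bash
cat > mod.py <<'E'
from h import *
from scipy.optimize import least_squares
def fitmod(rows,cols):
    "rows:(point,row) cols:(point,col) -> module pose in tool frame"
    i=camera_info('wrist'); c=(np.array(i['K']),i['k1'],np.linalg.inv(np.array(i['mount'])))
    def f(q):
        M=R.from_euler('ZYX',q[3:]).as_matrix()@np.diag([1,-1,-1.]); t=q[:3]
        g=lambda p:proj(c,M@(np.array(p)/1e3)+t)[0]
        return [g(p)[1]-r for p,r in rows]+[g(p)[0]-k for p,k in cols]
    s=least_squares(f,[.0,0,.03,0,-.4,0]);return s.x,np.array(f(s.x)),R.from_euler('ZYX',s.x[3:]).as_matrix()@np.diag([1,-1,-1.])
if __name__=='__main__':
    rows=[((3,0,0),169),((7.5,0,28),191),((7.5,0,48),217.3),((8,0,61),237),((8,0,85),279),((-8,0,85),308)]
    cols=[((7.5,10,38),252.5),((7.5,-10,38),297.7),((8,15,64),237),((8,-15,64),313.3),((8,15,79),235.5),((8,-15,79),315),((3,25,4),227.5),((3,-25,4),323)]
    q,r,M=fitmod(rows,cols); print(q.round(4),r.round(1)); print(M.round(3).tolist()); print('lean',np.arcsin(-M[2,0]), 'chip in tool',q[:3]+M@[.0075,0,.038])
E
python3 mod.py
```

```text
[ 2.800e-02  2.000e-04  3.220e-02 -1.090e-02  3.554e-01 -4.000e-03] [ 0.2  0.1 -0.4 -1.4  0.8  0.6  0.7 -0.7  0.7 -0.6 -1.   0.9  1.2 -1.3]
[[0.937, -0.009, -0.348], [-0.01, -1.0, -0.0], [-0.348, 0.004, -0.937]]
lean 0.3554288030694797 chip in tool [ 0.02179203  0.0001385  -0.00606314]
```

apply_moves --deltas '[{"delta_pos": [-0.004, 0, 0], "yaw": 0}, {"delta_pos": [-0.008, 0, 0], "yaw": 0}, {"delta_pos": [-0.011, 0, 0], "yaw": 0}, {"delta_pos": [-0.011, 0, 0], "yaw": 0}, {"delta_pos": [-0.005, 0, 0], "yaw": 0}, {"delta_pos": [0.0, 0, -0.02], "yaw": 0}, {"delta_pos": [0.0, 0, -0.07], "yaw": 0}, {"delta_pos": [0.0, 0, -0.12], "yaw": 0}]'

```text
clock: 7.65
tcp_pos: [0.517, -0.109, 0.1262]
ee_rot: [0.999, 0.046, -0.001, -0.0]
wrist_force: [0.4, -1.0, -0.9]
finger_gap: 0.0288
finger_force: 59.3
```

apply_moves --deltas '[{"delta_pos": [0.01, -0.05, -0.07], "yaw": -0.15}, {"delta_pos": [0.118, -0.476, -0.257], "yaw": -1}, {"delta_pos": [0.118, -0.476, -0.257], "yaw": -1}, {"delta_pos": [0.118, -0.476, -0.257], "yaw": -1}, {"delta_pos": [0.118, -0.476, -0.257], "yaw": -1}, {"delta_pos": [0.118, -0.476, -0.257], "yaw": -1}, {"delta_pos": [0.118, -0.476, -0.257], "yaw": -1}, {"delta_pos": [0.118, -0.476, -0.257], "yaw": -1}]'

```text
clock: 8.45
tcp_pos: [0.5615, 0.1873, 0.2819]
ee_rot: [0.956, 0.295, 0.001, -0.001]
wrist_force: [-0.7, -0.2, -0.9]
finger_gap: 0.0288
finger_force: 59.4
```

apply_moves --deltas '[{"delta_pos": [0, 0, 0], "yaw": 0}, {"delta_pos": [0, 0, 0], "yaw": 0}, {"delta_pos": [0, 0, 0], "yaw": 0}, {"delta_pos": [0, 0, 0], "yaw": 0}, {"delta_pos": [0, 0, 0], "yaw": 0}, {"delta_pos": [0, 0, 0], "yaw": 0}, {"delta_pos": [0, 0, 0], "yaw": 0}, {"delta_pos": [0, 0, 0], "yaw": 0}]'

```text
clock: 9.25
tcp_pos: [0.562, 0.1816, 0.2792]
ee_rot: [0.957, 0.292, -0.0, -0.0]
wrist_force: [-0.9, 0.1, -1.5]
finger_gap: 0.0285
finger_force: 59.4
```

Run:
```python
from h import *
o=get_obs();np.save('w5.npy',np.r_[o['tcp_pos'],o['ee_rot']])
im=read_camera('wrist'); cv2.imwrite('pics/w5.png',im);  print(o['tcp_pos'],o['ee_rot'],np.degrees(R.from_quat(o['ee_rot']).as_euler('ZYX')))
```

```text
[0.56200137 0.18159073 0.27917782] [ 9.56548252e-01  2.91574071e-01 -3.86293654e-05 -3.37826302e-05] [ 3.39044339e+01  3.10551295e-03 -1.79995006e+02]
```

View pics/w5.png

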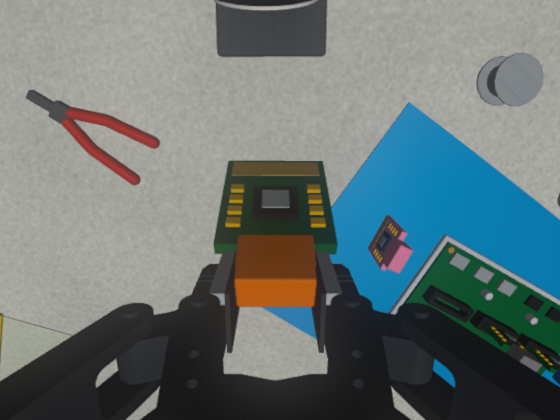

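apply_moves --deltas '[{"delta_pos": [0, 0, -0.08], "yaw": 0}, {"delta_pos": [0, 0, -0.16], "yaw": 0}, {"delta_pos": [0.02, 0, -0.23], "yaw": 0}, {"delta_pos": [0.08, 0, -0.25], "yaw": 0}, {"delta_pos": [0.13, 0, -0.25], "yaw": 0}, {"delta_pos": [0.167, 0, -0.25], "yaw": 0}, {"delta_pos": [0.167, 0, -0.25], "yaw": 0}, {"delta_pos": [0.167, 0, -0.25], "yaw": 0}]'

```text
clock: 10.1
tcp_pos: [0.6451, 0.2379, 0.4286]
ee_rot: [0.956, 0.292, -0.0, -0.0]
wrist_force: [-0.1, -0.2, -1.5]
finger_gap: 0.0289
finger_force: 59.7
```

Run:
```python
from h import *
o=get_obs();np.save('w6.npy',np.r_[o['tcp_pos'],o['ee_rot']])
im=read_camera('wrist'); cv2.imwrite('pics/w6.png',im);  print(o['tcp_pos'],o['ee_rot'],o['wrist_force'])
s=cv2.imread('pics/scene0.png'); q=np.zeros((600,800,3),np.uint8)
q[:600,:400]=cv2.resize(im[0:300,175:375],(400,600),interpolation=cv2.INTER_CUBIC)
q[:400,400:]=cv2.resize(s[135:185,335:385],(400,400),interpolation=cv2.INTER_CUBIC)
t=cv2.imread('pics/top0.png');q[400:,400:]=cv2.resize(t[130:180,130:230],(800,400),interpolation=cv2.INTER_CUBIC)[:200,:400]
cv2.imwrite('pics/c6.png',q)
```

```text
[0.64508504 0.23785938 0.42859866] [ 9.56450091e-01  2.91895476e-01 -4.54362309e-04 -2.19917621e-04] [-0.11669933 -0.16950307 -1.48873803]
```

View pics/c6.png

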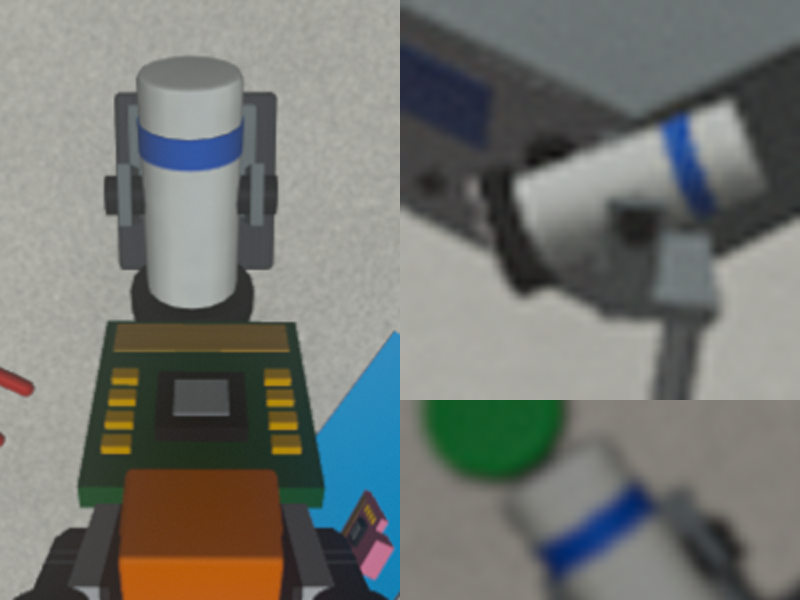

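```bash
cat > camfit2.py <<'E'
from camfit import *
import sys
def wcam(f):
    i=camera_info('wrist');s=np.load(f);X=np.eye(4);X[:3,:3]=R.from_quat(s[3:]).as_matrix();X[:3,3]=s[:3]
    return np.array(i['K']),i['k1'],np.linalg.inv(X@np.array(i['mount']))
Wc=wcam('w6.npy'); W5=wcam('w5.npy')
wa=lambda x,y:(175+(x-.5)/2,(y-.5)/2); sb=lambda x,y:(335+(x-403.5)/8,135+(y-3.5)/8)
bod=circ(-.048,.02)
G=[(Wc,rear,(0,-1),wa(190,56)),(Wc,rear,(-1,0),wa(137,75)),(Wc,rear,(1,0),wa(243,75)),(Wc,ring,(-1,0),wa(131,295)),(Wc,ring,(1,0),wa(254,295)),(Wc,rear,(0,1),wa(190,92)),
(S,rear,(.92,-.39),sb(756,140)),(S,rear,(-.39,-.92),sb(735,99)),(S,rear,(.39,.92),sb(766,187)),(S,bod,(-.39,-.92),sb(520,189)),
(S,ring,(-.92,.39),sb(492,235)),(S,ring,(-.39,-.92),sb(487,172)),(S,ring,(.39,.92),sb(523,294)),
(W5,ring,(0,1),(272,56)),(W5,ring,(-1,0),(217,30)),(W5,ring,(1,0),(327,30))]
pl=[((114,93),(.065,.06)),((277,93),(.065,-.06)),((119,269),(-.065,.06)),((274,269),(-.065,-.06))]
def res2(q):
    M,t=pose((*q[:3],-q[3])); o=[]
    for c,P,n,p in G:
        uv=proj(c,P@M.T+t);n=np.array(n)/np.hypot(*n);o.append(((uv@n).max()-np.dot(p,n)) *(1 if c is not S else 2))
    Mp=R.from_euler('z',q[2]).as_matrix()
    for p,w in pl: o+=list(proj(Wc,Mp@np.array([*w,q[4]])+[q[0],q[1],0])[0]-wa(*p))
    return np.array(o)
s=least_squares(res2,[.709,.283,.6,.45,.01],loss='soft_l1',f_scale=1); q=s.x
print(q.round(4),np.degrees(q[2]));print(res2(q).round(1));J=s.jac;print(np.sqrt(np.diag(np.linalg.inv(J.T@J))).round(4))
M,t=pose((*q[:3],-q[3])); F=t-M[:,0]*.171; print('lens',t-M[:,0]*.061,'focus',F); np.save('focus.npy',np.c_[M,F])
E
python3 camfit2.py
```

```text
[0.7011 0.2802 0.6042 0.5089 0.0145] 34.620814737092765
[  2.6   0.5   1.2  -2.1   0.6  -0.2  -2.5   1.7  -0.5   2.4   4.3   0.1
   1.6 -41.6   5.8  -0.1  -0.3   6.2   0.1   5.2   0.5   7.    0.5   6.2]
[0.0008 0.0006 0.0068 0.02   0.0079]
lens [0.65727302 0.24991065 0.25028235] focus [0.57821947 0.19533286 0.19669316]
```

```bash
python3 - <<'E'
s=open('camfit2.py').read()
i=s.index('(W5,ring,(0,1)'); j=s.index(']\npl=')
s=s[:i]+s[j:]
s=s.replace("    return np.array(o)","    for p,w in [((218,56),(-.065,.06)),((326.5,56),(-.065,-.06))]: o+=list(proj(W5,Mp@np.array([*w,q[4]])+[q[0],q[1],0])[0]-p)\n    return np.array(o)")
open('camfit2.py','w').write(s)
E
python3 camfit2.py
python3 - <<'E'
from mod import *
im=cv2.imread('pics/w6.png').astype(int)
print([(r,im[r,268:282].mean(0).round().astype(int).tolist()) for r in list(range(158,166))+list(range(184,190))+list(range(206,224))+list(range(230,242))+list(range(274,284))+list(range(300,312))])
E
```

```text
[0.7065 0.2844 0.5978 0.5238 0.0149] 34.2533262959113
[12.2  1.   1.  -1.  -0.2 -9.8  1.4  0.3  0.9  0.4  0.7 -2.   3.7 -0.5
  0.9  0.2  0.5 -0.2  2.4  0.   2.  -1.2  2.  -0.1  1.3]
[0.0008 0.0006 0.0072 0.0251 0.0051]
lens [0.66283824 0.25466555 0.24948713] focus [0.58410918 0.20105415 0.19446393]
[(158, [45, 46, 46]), (159, [46, 48, 47]), (160, [47, 52, 46]), (161, [45, 59, 50]), (162, [47, 71, 77]), (163, [47, 75, 90]), (164, [47, 75, 90]), (165, [46, 74, 88]), (184, [38, 52, 35]), (185, [37, 49, 36]), (186, [35, 38, 38]), (187, [34, 37, 37]), (188, [34, 36, 37]), (189, [48, 50, 49]), (206, [94, 94, 91]), (207, [97, 95, 92]), (208, [41, 42, 43]), (209, [27, 30, 32]), (210, [28, 32, 34]), (211, [29, 32, 34]), (212, [28, 32, 34]), (213, [31, 34, 36]), (214, [34, 36, 39]), (215, [34, 36, 39]), (216, [34, 36, 39]), (217, [34, 36, 39]), (218, [34, 35, 39]), (219, [34, 36, 39]), (220, [33, 38, 37]), (221, [30, 47, 32]), (222, [30, 47, 32]), (223, [30, 47, 32]), (230, [29, 46, 33]), (231, [29, 46, 33]), (232, [29, 46, 33]), (233, [29, 46, 36]), (234, [25, 46, 58]), (235, [18, 51, 94]), (236, [17, 53, 101]), (237, [17, 53, 100]), (238, [17, 53, 101]), (239, [18, 54, 101]), (240, [17, 54, 101]), (241, [17, 54, 101]), (274, [22, 57, 107]), (275, [23, 57, 107]), (276, [24, 57, 107]), (277, [24, 60, 114]), (278, [24, 72, 136]), (279, [24, 85, 161]), (280, [24, 94, 180]), (281, [22, 96, 186]), (282, [16, 94, 186]), (283, [11, 92, 185]), (300, [24, 93, 184]), (301, [25, 93, 185]), (302, [25, 93, 185]), (303, [26, 94, 184]), (304, [25, 93, 185]), (305, [38, 93, 184]), (306, [99, 100, 139]), (307, [156, 118, 71]), (308, [175, 126, 48]), (309, [175, 126, 49]), (310, [174, 126, 50]), (311, [174, 126, 49])]
```

Run:
```python
import re
s=open('camfit2.py').read().split("s=least_squares")[0]
exec(s)
G2=G
def res3(q):
    M,t=pose((*q[:3],-q[3])); o=[]
    for c,P,n,p in G2:
        if P is rear: P=circ(q[5],.02)
        uv=proj(c,P@M.T+t);n=np.array(n)/np.hypot(*n);o.append(((uv@n).max()-np.dot(p,n)) *(1 if c is not S else 2))
    Mp=R.from_euler('z',q[2]).as_matrix()
    for p,w in pl: o+=list(proj(Wc,Mp@np.array([*w,q[4]])+[q[0],q[1],0])[0]-wa(*p))
    for p,w in [((218,56),(-.065,.06)),((326.5,56),(-.065,-.06))]: o+=list(proj(W5,Mp@np.array([*w,q[4]])+[q[0],q[1],0])[0]-p)
    o+=list(proj(Wc,t)[0]-wa(191,195))
    return np.array(o)
s=least_squares(res3,[.709,.283,.6,.45,.01,.05],loss='soft_l1',f_scale=1); q=s.x
print(q.round(4),np.degrees(q[2]));print(res3(q).round(1));J=s.jac;print(np.sqrt(np.diag(np.linalg.inv(J.T@J))).round(4))
M,t=pose((*q[:3],-q[3])); F=t-M[:,0]*.171; print('lens',t-M[:,0]*.061,'focus',F)
```

```text
[0.7076 0.2853 0.5977 0.4744 0.0112 0.0399] 34.24794055368102
[  0.3   0.2   0.3  -0.7  -0.2  -0.1  -4.2  -1.1   2.2   1.3  -0.2  -0.7
   2.5  -0.3   0.3  -0.1  -0.1  -0.1   1.2  -0.3   0.9  -0.8   1.   -0.6
   0.4   0.2 -11.3]
[0.0006 0.0005 0.006  0.0204 0.0046 0.001 ]
lens [0.66271441 0.25471329 0.25213546] focus [0.58182824 0.19964411 0.20188794]
```

```bash
cat > camfit3.py <<'E'
exec(open('camfit2.py').read().split("s=least_squares")[0])
def res3(q,L=None):
    M,t=pose((*q[:3],-q[3])); o=[]; 
    for c,P,n,p in G+[(T,)+f[1:] if 0 else (T,f[1][0],f[2],f[3]) for f in F if f[0]=='T']:
        uv=proj(c,P@M.T+t);n=np.array(n)/np.hypot(*n);o.append(((uv@n).max()-np.dot(p,n)) *(1 if c is Wc else 2))
    Mp=R.from_euler('z',q[2]).as_matrix(); h=q[4]; off=q[5]
    pp=lambda c,w,p:list(proj(c,Mp@np.array([w[0]+off,w[1],h])+[q[0],q[1],0])[0]-p)
    for p,w in pl: o+=pp(Wc,w,wa(*p))
    for p,w in [((218,56),(-.065,.06)),((326.5,56),(-.065,-.06))]: o+=pp(W5,w,p)
    o+=list(proj(Wc,t)[0]-wa(191,195))
    return np.array(o)
s=least_squares(res3,[.709,.283,.6,.45,.01,.0],loss='soft_l1',f_scale=1); q=s.x
print(q.round(4),np.degrees(q[2]));print(res3(q).round(1));J=s.jac;print(np.sqrt(np.diag(np.linalg.inv(J.T@J))).round(4))
M,t=pose((*q[:3],-q[3])); Fp=t-M[:,0]*.171; print('lens',t-M[:,0]*.061,'focus',Fp); np.save('focus.npy',np.c_[M,Fp])
E
python3 camfit3.py
```

```text
[0.7011 0.2801 0.5958 0.5017 0.0085 0.0092] 34.138061423634106
[ 2.6 -0.1  1.7 -1.5  0.1 -0.6 -2.4  1.4 -0.2  2.6  4.4  0.5  1.3 -2.8
  7.2  3.6 -3.6  2.4 -1.2  0.4 -0.2  0.2 -0.5  0.4  0.4 -0.1  0.2 -0.1
  0.3 -0.5 -0.1  1.  -0.9]
[0.0007 0.0005 0.0057 0.0194 0.0039 0.001 ]
lens [0.65682498 0.25012924 0.25066384] focus [0.57699942 0.1960059  0.19776258]
```

```bash
cat > camfit4.py <<'E'
exec(open('camfit2.py').read().split("s=least_squares")[0])
i_=camera_info('wrist'); s1=np.load('w1.npy')
def wc(f,d):
    s=f if not isinstance(f,str) else np.load(f);X=np.eye(4);X[:3,:3]=R.from_quat(s[3:]).as_matrix();X[:3,3]=s[:3]
    m=np.array(i_['mount']).copy(); m[:3,3]+=d[:3]; m[:3,:3]=R.from_rotvec([0,d[3],0]).as_matrix()@m[:3,:3]
    return np.array(i_['K']),i_['k1'],np.linalg.inv(X@m)
def res4(q):
    d=[q[5],0,q[6],q[7]]; C6,C5,C1=wc('w6.npy',d),wc('w5.npy',d),wc(s1,d)
    M,t=pose((*q[:3],-q[3])); o=[]
    for c,P,n,p in G+[(T,f[1][0],f[2],f[3]) for f in F if f[0]=='T']:
        w=1 if c is Wc else 2
        if c is Wc: c=C6
        uv=proj(c,P@M.T+t);n=np.array(n)/np.hypot(*n);o.append(((uv@n).max()-np.dot(p,n))*w)
    Mp=R.from_euler('z',q[2]).as_matrix(); h=q[4]
    pp=lambda c,w,p:list(proj(c,Mp@np.array([w[0],w[1],h])+[q[0],q[1],0])[0]-p)
    for p,w in pl: o+=pp(C6,w,wa(*p))
    for p,w in [((218,56),(-.065,.06)),((326.5,56),(-.065,-.06))]: o+=pp(C5,w,p)
    for w,p in zip([(.065,-.06),(-.065,-.06),(-.065,.06)],[ta(245,118),ta(333,242),ta(213,328)]): o+=[2*v for v in pp(T,w,p)]
    o+=list(proj(C6,t)[0]-wa(191,195))
    # carrier corners in w1 and top
    cp=np.array([[.075,.131],[.075,-.131],[-.075,-.131],[-.075,.131]])@R.from_euler('z',q[10]).as_matrix()[:2,:2].T+q[8:10]
    P=np.c_[cp,np.full(4,.0145)]
    o+=list((proj(C1,P)-[(217,95),(489,97),(469,243),(222,243)]).ravel())
    o+=list(2*(proj(T,P)-[(285+(x-1.5)/4,190+(y-341.5)/4) for x,y in [(22,402),(355,365),(385,553),(50,597)]]).ravel())
    return np.array(o)
s=least_squares(res4,[.709,.283,.6,.45,.01,0,0,0,.54,-.19,.09],loss='soft_l1',f_scale=1); q=s.x
print(q.round(4),np.degrees(q[2]));print(res4(q).round(1));J=s.jac;print(np.sqrt(np.diag(np.linalg.inv(J.T@J))).round(4))
M,t=pose((*q[:3],-q[3])); Fp=t-M[:,0]*.171; print('lens',t-M[:,0]*.061,'focus',Fp); np.save('focus.npy',np.c_[M,Fp]);np.save('mount.npy',q[5:8])
E
python3 camfit4.py
```

```text
[ 0.7058  0.2835  0.6024  0.4677  0.0178  0.0162 -0.0063 -0.0332  0.5419
 -0.1888  0.0918] 34.51216310832163
[ 1.5 -0.2  0.6 -2.4 -0.1  0.1  0.7 -1.   2.1  1.9  1.1 -0.   1.8  1.
  2.4  3.9 -3.9  2.4 -1.2 -0.3 -0.3  0.2 -1.2  0.5  0.7  0.2  0.  -0.2
  5.1  0.2  3.9 -0.3 -0.6  2.1  2.4 -1.3  4.3  0.9 -1.3 -0.6  0.7  1.8
  0.5 -1.2 -1.   1.1 -0.1 -1.  -0.   0.7 -1.5  0.5  0.8 -2.9 -0.4]
[0.0007 0.0006 0.0057 0.0204 0.0034 0.002  0.0019 0.0042 0.0009 0.0007
 0.0039]
lens [0.66092575 0.25260293 0.25249745] focus [0.58002045 0.19697296 0.2029027 ]
```

```bash
cat > mod2.py <<'E'
from h import *
from scipy.optimize import least_squares
i=camera_info('wrist')
def fit(rows,cols,d):
    m=np.array(i['mount']).copy(); m[:3,3]+=[d[0],0,d[1]]; m[:3,:3]=R.from_rotvec([0,d[2],0]).as_matrix()@m[:3,:3]
    c=(np.array(i['K']),i['k1'],np.linalg.inv(m))
    def f(q):
        M=R.from_euler('ZYX',q[3:]).as_matrix()@np.diag([1,-1,-1.])
        g=lambda p:proj(c,M@(np.array(p)/1e3)+q[:3])[0]
        return [g(p)[1]-r for p,r in rows]+[g(p)[0]-k for p,k in cols]
    s=least_squares(f,[0,0,.03,0,.4,0]);M=R.from_euler('ZYX',s.x[3:]).as_matrix()@np.diag([1,-1,-1.])
    print('lean',s.x[4].round(3),'yaw',s.x[3].round(3),'roll',s.x[5].round(3),'chip',(s.x[:3]+M@[.0075,0,.038]).round(4),'pads',(s.x[:3]+M@[0,0,.073]).round(4),'res',np.array(f(s.x)).round(1))
    return s.x
pts=[(3,0,0),(7.5,0,28),(7.5,0,48),(8,0,61),(8,0,85),(-8,0,85)]
cols=[((7.5,10,38),252.5),((7.5,-10,38),297.7),((8,15,64),237),((8,-15,64),313.3),((8,15,79),235.5),((8,-15,79),315)]
rows=lambda v:list(zip(pts,v))
if __name__=='__main__':
    for d in ([0,0,0],np.load('mount.npy')):
        fit(rows([169,191,217.3,237,279,308]),cols,d); fit(rows([161.5,185.6,212.5,234.3,279,306]),cols,d)
E
python3 mod2.py
python3 - <<'E'
from h import *
# independent check of gripper/grip in scene & top now
o=get_obs();t=np.array(o['tcp_pos']);M=R.from_quat(o['ee_rot']).as_matrix()
uv=[]
for n in ('top','scene'):
    im=read_camera(n); cv2.imwrite(f'pics/{n}7.png',im);h=cv2.cvtColor(im,cv2.COLOR_BGR2HSV);m=((h[...,0]>3)&(h[...,0]<18)&(h[...,1]>150)&(h[...,2]>70)).astype(np.uint8)
    N,l,s,c=cv2.connectedComponentsWithStats(m); p=proj(cam(n),t+M@[0,0,-.04])[0]
    print(n,p,[(s[k].tolist(),c[k].round(1).tolist()) for k in range(1,N) if s[k,4]>15 and np.hypot(*(c[k]-p))<60])
E
```

```text
lean 0.359 yaw -0.001 roll 0.0 chip [ 0.0217 -0.0006 -0.0052] pads [ 0.0023 -0.0006 -0.0353] res [ 0.2  0.3 -0.3 -1.3  0.8  0.2  0.8 -0.8  0.9 -0.9 -0.7  0.7]
lean 0.414 yaw -0.001 roll 0.001 chip [ 0.0241 -0.0006 -0.0061] pads [ 0.0032 -0.0006 -0.0351] res [-0.   0.1  0.6 -1.2  0.5  0.   0.6 -0.6  0.8 -0.7 -0.7  0.7]
lean 0.325 yaw -0.001 roll 0.0 chip [ 0.0324 -0.0006 -0.0131] pads [ 0.0141 -0.0006 -0.0439] res [ 0.2  0.3 -0.3 -1.3  0.8  0.2  0.8 -0.8  0.9 -0.9 -0.7  0.7]
lean 0.381 yaw -0.001 roll 0.001 chip [ 0.0349 -0.0006 -0.0139] pads [ 0.015  -0.0006 -0.0436] res [-0.   0.1  0.6 -1.2  0.5  0.   0.6 -0.6  0.8 -0.7 -0.7  0.7]
top [155.38494538 155.89076238] []
scene [347.75689232 102.95448466] []
```

```bash
python3 - <<'E'
s=open('camfit3.py').read()
s=s.replace("def res3","G=[g for g in G if not(g[0] is S and g[1] is ring and g[2][0]<-.9)]\nF=[f for f in F if not(f[0]=='T' and f[1][0] is ring and f[2]==(.55,.84))]\ndef res3")
open('camfit5.py','w').write(s)
E
python3 camfit5.py
python3 - <<'E'
import cv2,numpy as np
t=cv2.imread('pics/top0.png').astype(int); s=cv2.imread('pics/scene0.png').astype(int)
print('top along axis'); print([t[int(round(155+k*.84)),int(round(161+k*.55))].sum() for k in range(0,32)],)
print('scene'); print([s[int(round(156+k*.39)),int(round(360-k*.92))].sum() for k in range(0,24)])
print('scene rear'); print([s[int(round(156-k*.39)),int(round(360+k*.92))].sum() for k in range(0,30)])
E
```

```text
[0.7007 0.2798 0.5958 0.4967 0.0086 0.0097] 34.13508063820176
[ 1.9 -0.1  1.7 -1.5  0.2 -0.1 -2.7  1.4 -0.2  2.9  0.8  1.  -3.2  3.6
 -3.5  2.4 -1.2  0.4 -0.2  0.2 -0.5  0.4  0.4 -0.1  0.2 -0.1  0.3 -0.5
 -0.1  1.  -0.3]
[0.0006 0.0005 0.0057 0.018  0.0039 0.0009]
lens [0.65629772 0.2497563  0.25093185] focus [0.57625122 0.19548924 0.19851388]
top along axis
[np.int64(412), np.int64(411), np.int64(410), np.int64(407), np.int64(407), np.int64(406), np.int64(407), np.int64(407), np.int64(411), np.int64(413), np.int64(413), np.int64(411), np.int64(406), np.int64(404), np.int64(407), np.int64(401), np.int64(368), np.int64(292), np.int64(108), np.int64(42), np.int64(35), np.int64(109), np.int64(109), np.int64(207), np.int64(215), np.int64(144), np.int64(124), np.int64(123), np.int64(125), np.int64(126), np.int64(124), np.int64(125)]
scene
[np.int64(522), np.int64(526), np.int64(519), np.int64(529), np.int64(515), np.int64(519), np.int64(527), np.int64(508), np.int64(514), np.int64(497), np.int64(514), np.int64(449), np.int64(177), np.int64(121), np.int64(117), np.int64(110), np.int64(251), np.int64(264), np.int64(196), np.int64(196), np.int64(307), np.int64(397), np.int64(509), np.int64(504)]
scene rear
[np.int64(522), np.int64(520), np.int64(531), np.int64(527), np.int64(528), np.int64(528), np.int64(532), np.int64(537), np.int64(501), np.int64(349), np.int64(280), np.int64(285), np.int64(451), np.int64(539), np.int64(523), np.int64(533), np.int64(535), np.int64(471), np.int64(265), np.int64(265), np.int64(148), np.int64(163), np.int64(156), np.int64(162), np.int64(159), np.int64(164), np.int64(165), np.int64(158), np.int64(159), np.int64(165)]
```

```bash
python3 - <<'E'
s=open('camfit3.py').read()
s=s.replace("def res3","""G=[(g[0],g[1],g[2],(343.6,162.9)) if g[0] is S and g[1] is ring and g[2][0]<-.9 else g for g in G]
G=[(g[0],g[1],g[2],(375.9,149.3)) if g[0] is S and g[1] is rear and g[2][0]>.9 else g for g in G]
F=[(f[0],f[1],f[2],(174.6,175.7)) if f[0]=='T' and f[1][0] is ring and f[2]==(.55,.84) else f for f in F if f[2]!=(-.55,-.84)]
def res3""")
open('camfit5.py','w').write(s)
E
python3 camfit5.py
```

```text
[0.7004 0.2797 0.5966 0.4858 0.0086 0.01  ] 34.182934595104356
[ 1.3 -0.1  1.6 -1.5  0.2 -0.2  0.8  1.2 -0.   3.3  1.1  1.2  0.5  1.2
  3.6 -3.5  2.4 -1.2  0.4 -0.2  0.2 -0.5  0.4  0.4 -0.1  0.1 -0.1  0.3
 -0.4 -0.2  1.   0.1]
[0.0005 0.0004 0.0057 0.0172 0.0039 0.0008]
lens [0.65577394 0.24935802 0.2515182 ] focus [0.57530484 0.1947063  0.20015759]
```

apply_moves --deltas '[{"delta_pos": [-0.482, 0.371, 0], "yaw": 0.3}, {"delta_pos": [-0.482, 0.371, 0], "yaw": 0.6}, {"delta_pos": [-0.482, 0.371, 0], "yaw": 1}, {"delta_pos": [-0.482, 0.371, 0], "yaw": 1}, {"delta_pos": [-0.482, 0.371, 0.464], "yaw": 1}, {"delta_pos": [-0.482, 0.371, 0.464], "yaw": 1}, {"delta_pos": [-0.482, 0.371, 0.464], "yaw": 1}, {"delta_pos": [-0.482, 0.371, 0.464], "yaw": 1}]'

```text
clock: 11.05
tcp_pos: [0.5482, -0.0502, 0.2564]
ee_rot: [0.999, 0.045, 0.001, 0.0]
wrist_force: [2.9, -1.0, -1.1]
finger_gap: 0.0284
finger_force: 59.7
```

apply_moves --deltas '[{"delta_pos": [-0.03, 0.08, 0.1], "yaw": 0}, {"delta_pos": [-0.03, 0.08, 0.16], "yaw": 0}, {"delta_pos": [-0.03, 0.08, 0.16], "yaw": 0}, {"delta_pos": [-0.03, 0.08, 0.16], "yaw": 0}, {"delta_pos": [-0.03, 0.08, 0.16], "yaw": 0}, {"delta_pos": [-0.03, 0.08, 0.16], "yaw": 0}, {"delta_pos": [-0.03, 0.08, 0.16], "yaw": 0}, {"delta_pos": [-0.03, 0.08, 0.16], "yaw": 0}]'

```text
clock: 11.85
tcp_pos: [0.5363, -0.0979, 0.162]
ee_rot: [0.999, 0.046, 0.001, 0.0]
wrist_force: [1.4, 0.5, -1.5]
finger_gap: 0.0289
finger_force: 59.7
```

apply_moves --deltas '[{"delta_pos": [-0.013, 0.016, 0.03], "yaw": 0}, {"delta_pos": [-0.013, 0.016, 0.08], "yaw": 0}, {"delta_pos": [-0.013, 0.016, 0.12], "yaw": 0}, {"delta_pos": [-0.013, 0.016, 0.15], "yaw": 0}, {"delta_pos": [-0.013, 0.016, 0.17], "yaw": 0}, {"delta_pos": [-0.013, 0.016, 0.184], "yaw": 0}, {"delta_pos": [-0.013, 0.016, 0.187], "yaw": 0}, {"delta_pos": [-0.013, 0.016, 0.187], "yaw": 0}]'

```text
clock: 12.65
tcp_pos: [0.5292, -0.1085, 0.0493]
ee_rot: [0.999, 0.046, 0.0, 0.0]
wrist_force: [0.7, -0.7, -0.1]
finger_gap: 0.0284
finger_force: 59.7
```

apply_moves --deltas '[{"delta_pos": [-0.012, 0, 0], "yaw": 0}, {"delta_pos": [-0.021, 0, 0], "yaw": 0}, {"delta_pos": [-0.029, 0, 0], "yaw": 0}, {"delta_pos": [-0.036, 0, 0], "yaw": 0}, {"delta_pos": [-0.036, 0, 0], "yaw": 0}, {"delta_pos": [-0.03, 0, 0], "yaw": 0}, {"delta_pos": [-0.02, 0, -0.02], "yaw": 0}, {"delta_pos": [-0.02, 0, -0.08], "yaw": 0}]'

```text
clock: 13.45
tcp_pos: [0.5154, -0.1092, 0.0952]
ee_rot: [0.999, 0.046, -0.002, -0.001]
wrist_force: [0.9, -0.5, -0.8]
finger_gap: 0.0285
finger_force: 59.4
```

```bash
cat > meas.py <<'E'
from mod2 import *
im=read_camera('wrist'); cv2.imwrite('pics/m.png',im)
def run():
    h=im[:,268:282].astype(float).mean(1); g=lambda a:np.diff(a)
    b,gr,r=h.T
    def edge(sig,lo,hi,sgn):
        d=sgn*np.diff(cv2.GaussianBlur(sig.reshape(-1,1),(1,3),0).ravel()); k=lo+np.argmax(d[lo:hi]); w=np.clip(d[k-2:k+3],0,None); return (np.arange(k-2,k+3)+.5)@w/w.sum()
    e61=edge(r-b,215,250,1); e85=edge(r,262,295,1); et=edge(r-b,296,325,-1)
    lid0=edge(gr,int(e61)-60,int(e61)-35,1); lid1=edge(gr,int(lid0)+12,int(lid0)+30,-1)
    print('edges',e61,e85,et,lid0,lid1); return e61,e85,et,lid0,lid1
e=run()
# lid edges calibrated to chip edges: lid rows -> +-7 mm approx about z=38
p=[(8,0,61),(8,0,85),(-8,0,85),(7.5,0,31),(7.5,0,45)]
fit(list(zip(p,e)),cols,[0,0,0]); print(get_obs()['tcp_pos'],get_obs()['ee_rot'])
E
python3 - <<'E'
exec(open('meas.py').read().replace("im=read_camera('wrist'); cv2.imwrite('pics/m.png',im)","im=cv2.imread('pics/w6.png')"))
E
python3 meas.py
```

```text
edges 234.20942111237235 278.4514265503419 306.2044562602861 189.21173044925126 207.73058398555088
lean 0.412 yaw -0.0 roll 0.001 chip [ 0.0241  0.0001 -0.0063] pads [ 0.0032  0.0001 -0.0354] res [-1.4  0.8 -0.3  0.1  0.7  0.6 -0.6  0.7 -0.6 -0.8  0.8]
[ 0.51537399 -0.10919631  0.09524361] [ 9.98939310e-01  4.59738106e-02 -2.45450311e-03 -7.99121577e-04]
edges 231.72836245428687 278.4372889532079 304.43698549588396 183.40056953013763 203.05972629521017
lean 0.472 yaw 0.102 roll 0.048 chip [ 0.0269  0.0001 -0.0079] pads [ 0.0043 -0.0005 -0.0356] res [-1.5  1.  -0.6  0.1  1.   0.4 -0.4  0.5 -0.5 -0.8  0.8]
[ 0.51850015 -0.10962354  0.10202063] [9.98937619e-01 4.60591529e-02 1.43840358e-03 3.45631121e-04]
```

apply_moves --deltas '[{"delta_pos": [0, 0, -0.08], "yaw": 0}, {"delta_pos": [0.01, -0.06, -0.14], "yaw": -0.1}, {"delta_pos": [0.043, -0.442, -0.172], "yaw": -1}, {"delta_pos": [0.043, -0.442, -0.172], "yaw": -1}, {"delta_pos": [0.043, -0.442, -0.172], "yaw": -1}, {"delta_pos": [0.043, -0.442, -0.172], "yaw": -1}, {"delta_pos": [0.043, -0.442, -0.172], "yaw": -1}, {"delta_pos": [0.043, -0.442, -0.172], "yaw": -1}]'

```text
clock: 14.3
tcp_pos: [0.5174, 0.1617, 0.2007]
ee_rot: [0.956, 0.294, 0.0, -0.001]
wrist_force: [-0.2, -0.2, -0.7]
finger_gap: 0.0288
finger_force: 59.7
```

apply_moves --deltas '[{"delta_pos": [0, 0, 0], "yaw": -0.01}, {"delta_pos": [0, 0, 0], "yaw": -0.01}, {"delta_pos": [0, 0, 0], "yaw": -0.01}, {"delta_pos": [0, 0, 0], "yaw": -0.01}, {"delta_pos": [0, 0, 0], "yaw": -0.01}, {"delta_pos": [0, 0, 0], "yaw": -0.01}, {"delta_pos": [0, 0, 0], "yaw": -0.01}, {"delta_pos": [0, 0, 0], "yaw": -0.01}]'

```text
clock: 15.1
tcp_pos: [0.5184, 0.1568, 0.2001]
ee_rot: [0.956, 0.294, 0.0, -0.0]
wrist_force: [0.5, 0.8, -1.3]
finger_gap: 0.0289
finger_force: 59.7
```

```bash
python3 - <<'E'
from h import *
o=get_obs();M=R.from_quat(o['ee_rot']).as_matrix();t=o['tcp_pos'];print(t,np.degrees(np.arctan2(M[1,0],M[0,0])))
d=M.T@(np.array([.5531,.1796,.1923])-t); print('move norm',d/.6)
E
python3 meas.py
```

```text
[0.51836918 0.15681065 0.20014649] 34.190955651178506
move norm [0.06922422 0.00111175 0.01307982]
edges 231.76163854441958 278.66259960159357 304.3167977670642 183.2003816793893 203.07701149425287
lean 0.481 yaw 0.053 roll 0.026 chip [ 0.0271 -0.0006 -0.0076] pads [ 0.0042 -0.0009 -0.0351] res [-1.5  0.9 -0.6  0.1  1.   0.3 -0.4  0.5 -0.5 -0.8  0.8]
[0.51833586 0.15684919 0.20014086] [ 9.55808640e-01  2.93989526e-01 -3.50792880e-06 -3.78793905e-05]
```

apply_moves --deltas '[{"delta_pos": [0.01, 0.001, 0.004], "yaw": 0}, {"delta_pos": [0.025, 0.001, 0.008], "yaw": 0}, {"delta_pos": [0.04, 0.001, 0.013], "yaw": 0}, {"delta_pos": [0.055, 0.001, 0.013], "yaw": 0}, {"delta_pos": [0.065, 0.001, 0.013], "yaw": 0}, {"delta_pos": [0.069, 0.001, 0.013], "yaw": 0}, {"delta_pos": [0.069, 0.001, 0.013], "yaw": 0}, {"delta_pos": [0.069, 0.001, 0.013], "yaw": 0}]'

```text
clock: 15.95
tcp_pos: [0.5528, 0.1795, 0.1923]
ee_rot: [0.956, 0.294, -0.0, -0.0]
wrist_force: [-0.1, -0.2, -0.8]
finger_gap: 0.0285
finger_force: 59.7
```

apply_moves --deltas '[{"delta_pos": [0, 0, 0], "yaw": 0}, {"delta_pos": [0, 0, 0], "yaw": 0}, {"delta_pos": [0, 0, 0], "yaw": 0}, {"delta_pos": [0, 0, 0], "yaw": 0}, {"delta_pos": [0, 0, 0], "yaw": 0}, {"delta_pos": [0, 0, 0], "yaw": 0}, {"delta_pos": [0, 0, 0], "yaw": 0}, {"delta_pos": [0, 0, 0], "yaw": 0}]'

```text
clock: 16.75
tcp_pos: [0.5529, 0.1796, 0.1923]
ee_rot: [0.956, 0.294, -0.0, -0.0]
wrist_force: [0.5, 0.1, -0.7]
finger_gap: 0.0283
finger_force: 59.7
```

```bash
python3 meas.py
python3 - <<'E'
from h import *
# where scene/top would show the chip vs orange/blob check
o=get_obs();M=R.from_quat(o['ee_rot']).as_matrix();t=np.array(o['tcp_pos'])
g=t+M@np.array([.004,0,-.035]);print('chip',t+M@np.array([.027,0,-.0077]))
for n in('scene','top'):
    im=read_camera(n);cv2.imwrite(f'pics/{n}9.png',im);p=proj(cam(n),g)[0];h=cv2.cvtColor(im,cv2.COLOR_BGR2HSV);x,y=p.astype(int)
    m=((h[...,0]>3)&(h[...,0]<18)&(h[...,1]>140)&(h[...,2]>60));ys,xs=np.nonzero(m[y-25:y+25,x-25:x+25]);print(n,p,len(xs),xs.mean()+x-25 if len(xs) else 0,ys.mean()+y-25 if len(ys) else 0)
E
```

```text
edges 231.76280577043696 278.6433601609658 304.14212041256894 183.19245723172628 203.08367346938772
lean 0.483 yaw 0.01 roll 0.006 chip [ 0.027  -0.0006 -0.0074] pads [ 0.0041 -0.0006 -0.0349] res [-1.5  0.9 -0.5  0.1  0.9  0.3 -0.4  0.6 -0.5 -0.8  0.8]
[0.55291922 0.17964083 0.19232952] [ 9.55810711e-01  2.93982793e-01 -6.59078810e-06 -4.17128452e-05]
chip [0.57525251 0.1948138  0.20002984]
scene [309.02520614 168.52350352] 10 313.3 170.6
top [201.85524248 213.01579148] 0 0 0
```

```bash
python3 -c "
from station import *
print(close_job())"
```

```text
the job is handed in; nothing more can be done
None
```

I handed the job in at about 17 s. The orange module was held still in the gripper, with its chip within about 1 mm of my estimate of the focus point. It leans back 0.48 rad, against my camera-tilt estimate of 0.486 ± 0.02. The tool turned it to match the camera's heading to about a degree, though its turn within the jaws was not measured well. To get the lean, I pressed the board's lower part against the outer side of its own fixed socket (about 5 N read during the first press). I saw no contact with the camera or the other modules, but had no picture left to view at the end, so the last check was by numbers only.

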